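Switch the vial diverter and feed the waiting vials down the other chute

ROBOT

A 6-joint arm with a two-finger parallel gripper is mounted at the origin on the work surface. World frame = base frame: x ahead of the robot, y to its left, z up, the work surface at z = 0. Lengths are in mm, angles in rad, forces in N, time in s.
With the tool pointing down it reaches from about 350 to 775 mm from the base axis. Payload 7.3 kg.
Tool frame: the origin (TCP) lies between the finger pads; the fingertips stand 14 mm ahead of it and the grasp point (between the pads) lies 5 mm behind it; z points along the fingers, y is the line along which they close (so a half turn about z gives the same grasp; the last joint's range is limited). The gripper opens to 92 mm and grips with 3 to 60 N. Pads are 19 mm wide; open, the fingers measure 130 mm over their backs; the gripper's body (75 mm by 190 mm) begins 47 mm behind the grasp point.
Start: joints at [1.084, 0.342, 1.524, -0, 1.275, -0.146], TCP at [175.464, 494.832, 208.741] pointing down, gripper open.
Joint ranges: [-2.53, 2.53], [-0.77, 2.02], [0.04, 2.7], [-1, 4.14], [0.28, 2.66], [-3.11, 3.11]. Speed limits (rad/s): [2.57, 2.57, 3.14, 3.14, 3.14, 3.14].

INTERFACE

Orientations are given as [roll, pitch, yaw] about the fixed x, y, z axes, in that order (R = Rz(yaw) Ry(pitch) Rx(roll)).
In Python, from plant import get_obs, cams, close_job gives the robot as it stands. The module is installed in compiled form; this text tells all that it offers.
- The arm moves only by the shell command python3 -m creep 'ROWS'. ROWS is JSON, a list of rows, each an object of numbers: "hand": the opening, from 0 (shut) to 1 (fully open); "tx", "ty", "tz": the shift along the tool's x, y, z in m; "spin": the turn about the tool's z in degrees. In form: [{"hand": .., "tx": .., "ty": .., "tz": .., "spin": ..}, ...]. A call has 1 to 5 rows; each row shifts and turns the commanded pose from where the row before left it, along the tool's axes as they then stand; what a row does not reach is not made up. A row lasts 1/8 s, in which the tool goes at most 62.5 mm and 10.7 degrees, less where a joint would pass 70% of its speed; a pose out of reach is approached as far as the arm can. A call is refused whole if a number of a shift passes 0.0625 or a number of a turn 10.7, either way. A call with a gripper value outside its range is refused whole. The fingers move at their own pace and stop on an object; the grip force is fixed at half the most. Time passes only in rows, so rows that do not move let the fingers close. It gives the time, the measured TCP pose, the force, the opening and the grip force at its end, in the units of the state.
- get_obs(): the state, without advancing time (a new reading comes with each control period).
- cams.capture(name): name is "side" or "top"; returns a dict with "color" (400x640x3 uint8, red, green, blue), "K" (3x3 intrinsics, pixels), "R" (3x3) and "t" (3): a world point X has camera coordinates R X + t. Camera axes: x right, y down, z forward; pixel columns grow to the right and rows downward; lengths in mm; the calibration is good to about 2 mm. A picture is of the moment at which its call begins. There is no depth.
- close_job(): hands the job in; it is judged then, once.
The state is a dict: "time": time; "joint_positions": joint angles; "dq": joint speeds; "tau": joint torques, N m; "tool_pos": TCP position; "tcp_rot": TCP orientation; "contact_force": force on the tool from outside, world axes, zero at the start; "moment": the same for the moment, N m; "grip_width": finger opening in mm; "finger_force": force on a finger pad.
Only numpy, scipy, OpenCV 4.12 (cv2) and the standard library are available. Lean on these libraries where they do the work, as an engineer would, in place of code of your own. Each camera call takes 0.05 s, during which the arm holds its last target. There are 200 camera calls.

TASK

The diverter of the vial chute still leans to the side that took the last batch. With a fingertip, rock it over its pivot so that it stays over on the other side, then push the two vials waiting in the infeed trough along and right over its end, so that both feed down that other chute and come to rest in its catch pan. Only touch and push, do not lift a vial, and leave everything else on the bench where it stands.

Things in the scene. Friction and masses are not known exactly. Their poses are not given: they have to be found in the camera images.
- stand: Gravity chute of bare steel and aluminium, fixed, symmetrical left/right; base 440 (y) x 120 (x) mm. Origin on the bench under the middle of the diverter; x points level from the infeed trough to the diverter and lever, y from one chute to the other, z up (stand frame; mm below). Upright plates, y -50 to 50, top z 126, stand at x -41 (gap for the trough) and x +51; lever beyond the latter.
- infeed_end (a point): Bottom of the V at the infeed trough's end over the diverter: stand x -22, y 0, z 106. The trough is an open V of two 45-degree rails along stand x, from x -195 to -22, open at both ends; rail tops z 119, 15 either side. A vial in it has its axis at z 122, top at z 133. Vials pushed right over this end come onto the middle of the diverter and roll down its low side.
- diverter (a joint): Angle in rad, stops at -0.42 and +0.42, of the rocking plate (x -38 to 48, 92 in y; axis along stand x at y 0, z 100). Positive: its +y side is down and the lever leans to +y, feeding the +y chute; negative: the -y one. The weighted lever tips over centre: past 0 it falls by itself to that stop and stays; 0.2 to 0.3 N at the knob brings it to the centre. Starts at either stop.
- lever_knob (a point): Centre of the 26 mm dark steel ball on top of the diverter's lever, an 8 mm rod rising from the pivot axis outside the far plate, at stand x +72. It is 66 mm from the axis: at a stop 27 mm to the side and 160 mm above the bench, at mid swing 166 mm up. It swings in the stand's y-z plane; nothing stands within 60 mm of its path but the far plate (top z 126).
- pan_plus (a point): Middle of the rubber floor of the catch pan at the foot of the +y chute: stand x 5, y 160, z 14. Pan inside: x -40 to 50, y 115 to 203, walls to z 52. The chute, 90 wide, slopes from y 36, z 80 at the diverter down to y 117, z 37.
- pan_minus (a point): The same for the -y chute: stand x 5, y -160, z 14.
- vial1: The front one of the two vials waiting in the trough (nearer the diverter): 10 ml amber glass crimp-top vial with paper label, 22.5 mm diameter, 46 mm long, 22 g, lying along the trough, its 20.6 mm aluminium cap towards the diverter. Origin on its axis at mid length; its x axis runs from bottom to cap.
- vial2: the rear one of the two waiting vials, the same as vial1, lying behind it in the trough cap forward, with a gap of up to 20 mm between them. Origin: on its axis at mid length.
- spare_vial: bystander: a like vial standing upright on the bench beside the trough, 22.5 mm diameter, 46 mm tall; origin at the centre of its underside
- small_bottle: bystander: glass bottle with blue cap, 56 mm diameter, 100 mm tall, beside the trough; origin at the centre of its underside
- cap_jar: bystander: clear jar with white cap, 60 mm diameter, 65 mm tall, beside the trough; origin at the centre of its underside
- big_bottle: bystander: glass bottle with blue cap, 70 mm diameter, 138 mm tall, to the left; origin at the centre of its underside
- vial_rack: bystander: red plastic rack with 24 holes, 100 x 200 x 28 mm, to the right; origin at the centre of its underside
- tweezers: bystander: steel tweezers lying on the bench beyond the lever, 120 mm long, 8 mm high; origin under their middle
- crimper: bystander: hand crimper with blue handles lying to the left, 210 mm long, 35 mm high; origin on the bench under its middle
Not all that is in view belongs to the job. Leave any green look-alike of the vial1 alone. What is shaped like the vial2 but yellow is not meant.

How it is judged:
By the outcome, as a careful person would: the job done as asked, in the order asked, and still so for the second after the job is handed in, with the robot touching nothing.
It also fails if it takes over 58 s, if anything falls off the work surface, if the arm or the gripper's body presses on something with over 40 N, if the wrist force passes 120 N, or if a joint passes its speed limit or range.

## Working session

There is one attempt and no reset: what is moved stays moved. The work goes in short steps, Python scripts to look and compute and a shell command to move; the robot and the scene stay as the last step left them, time stands still between calls to the robot, and variables do not carry over. Pictures are saved under pics/ and viewed, at most 10 in all, crops included, and the job is handed in when it is done.

```bash
mkdir -p pics; python3 - <<'E'
from plant import get_obs,cams
import cv2,pickle
o=get_obs();print(o['time'],o['tool_pos'],o['tcp_rot'],o['grip_width'])
d={}
for n in('top','side'):
    c=cams.capture(n);d[n]=c
    cv2.imwrite(f'pics/{n}0.png',c['color'][:,:,::-1])
    print(n,c['K'].tolist(),c['R'].tolist(),c['t'].tolist())
pickle.dump(d,open('c0.pkl','wb'))
E
```

```text
0.0 [175.2306239  494.43107405 208.03481162] [-3.14004598e+00 -2.42095384e-04  2.80083730e+00] 91.72316366439888
top [[414.35287455135983, 0.0, 318.0452643892405], [0.0, 414.35287455135983, 195.9959062452848], [0.0, 0.0, 1.0]] [[0.016631916476508045, -0.9996766089439209, -0.019236862652253554], [-0.9878816049470643, -0.013460225687545364, -0.1546245676846125], [0.1543156309695535, 0.0215754456460011, -0.9877860022209494]] [25.231859136045852, 564.5974785037619, 1154.5302942298126]
side [[476.6178263027687, 0.0, 312.42148146579507], [0.0, 476.6178263027687, 194.5169990896453], [0.0, 0.0, 1.0]] [[0.9993063344842823, -0.037236187695148866, 0.0005623037607756566], [-0.026928811852444882, -0.7329524863986202, -0.6797466379279095], [0.025723315334601843, 0.6792599789535759, -0.7334467888266911]] [-555.2849907367497, 105.48291051753054, 1620.254340221605]
```

View pics/top0.png

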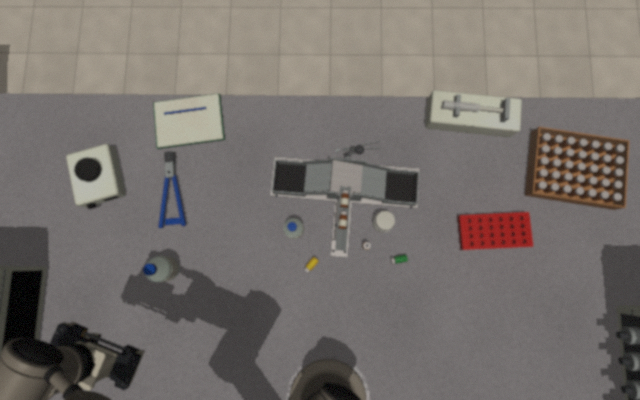

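View pics/side0.png

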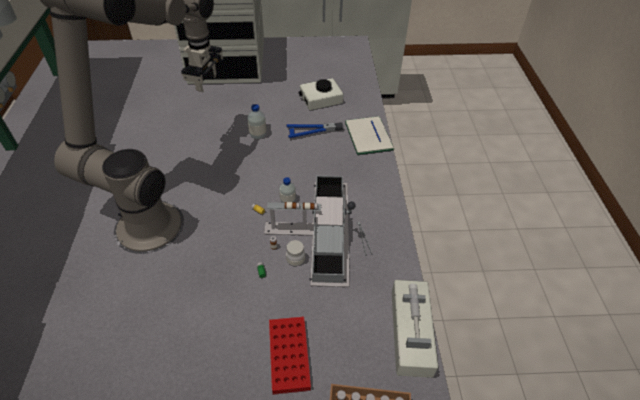

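The top view shows the stand centred near (346,180), with the trough running toward the robot down to (341,250). In the side view the knob is near (351,205) and the vials near (300,206). I'll enlarge both.

```bash
python3 - <<'E'
import cv2,pickle
d=pickle.load(open('c0.pkl','rb'))
t=d['top']['color'][140:260,265:425,::-1];s=d['side']['color'][165:285,240:400,::-1]
for n,i in(('t',t),('s',s)):cv2.imwrite(f'pics/{n}1.png',cv2.resize(i,(800,600),interpolation=cv2.INTER_CUBIC))
E
```

```text
(no output)
```

View pics/t1.png

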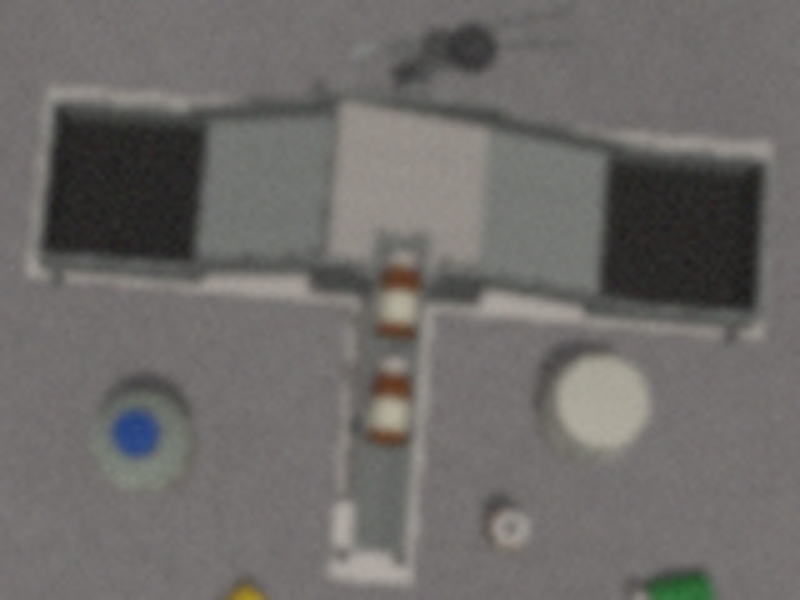

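View pics/s1.png

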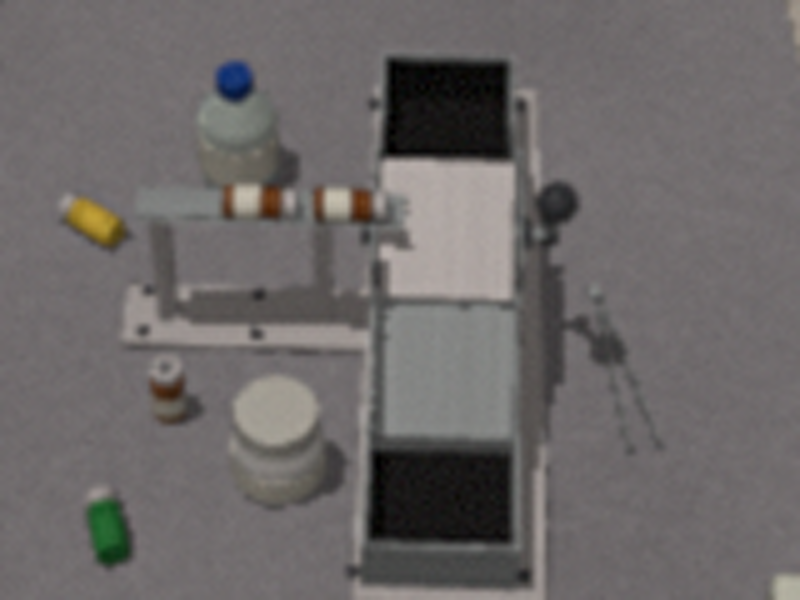

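```bash
cat > h.py <<'E'
import numpy as np,cv2,pickle
d=pickle.load(open('c0.pkl','rb'))
P={n:d[n]['K']@np.c_[d[n]['R'],d[n]['t']] for n in d}
off={'top':(265,140),'side':(240,165)}
px=lambda n,p:np.array(off[n])+(np.array(p,float)+.5)/5-.5
def tri(a,b):
    X=cv2.triangulatePoints(P['top'],P['side'],px('top',a),px('side',b)).ravel();X=X[:3]/X[3]
    e=[np.linalg.norm((lambda q:q[:2]/q[2])(P[n]@np.r_[X,1])-px(n,p)) for n,p in(('top',a),('side',b))]
    return X.round(1),np.round(e,2)
def plane(n,p,z):
    c=d[n];C=-c['R'].T@c['t'];r=c['R'].T@np.linalg.inv(c['K'])@np.r_[px(n,p),1]
    return (C+r*(z-C[2])/r[2]).round(1)
def proj(n,X):
    q=P[n]@np.r_[X,1];return ((q[:2]/q[2]-np.array(off[n])+.5)*5-.5).round(0)
E
python3 - <<'E'
from h import *
print('knobA',tri((472,47),(557,203)));print('knobB',tri((435,45),(557,203)))
print('v1 label',tri((397,305),(338,203)));print('v2 label',tri((389,412),(245,201)))
print('v1 cap end',tri((401,258),(385,206)),'v2 cap',tri((394,362),(292,201)))
print('bottle',tri((134,433),(234,78)),'jar',tri((602,402),(277,410)))
# pan outer corners z~52, base corners z0
print([plane('top',p,52) for p in((52,100),(768,155),(40,262),(757,315))])
print([plane('side',p,52) for p in((385,60),(510,60),(362,545),(515,545))])
# trough vial axis z122 lines
for p in((401,258),(397,335),(394,362),(389,443)):print('ax',plane('top',p,122))
E
```

```text
knobA (array([672.3, -75.3, 161.6]), array([0.34, 0.22]))
knobB (array([676.7, -57.1, 141.7]), array([1.07, 0.7 ]))
v1 label (array([538.6, -38.1, 125.3]), array([0.5 , 0.32]))
v2 label (array([480.1, -34.4, 125.5]), array([0.81, 0.52]))
v1 cap end (array([566.8, -39.9, 122.7]), array([0.31, 0.2 ])) v2 cap (array([508.6, -36.6, 126.4]), array([0.13, 0.08]))
bottle (array([470.7, 104.1,  96.5]), array([0.21, 0.13])) jar (array([ 495.5, -155.7,   65.6]), array([0.11, 0.08]))
[array([668.8, 161.1,  52. ]), array([ 641.1, -254.4,   52. ]), array([572.8, 164.9,  52. ]), array([ 547.7, -246.3,   52. ])]
[array([576.7, 162.1,  52. ]), array([666.1, 158.8,  52. ]), array([ 545.2, -247.6,   52. ]), array([ 636.8, -251. ,   52. ])]
ax [566.1 -40.1 122. ]
ax [524.1 -38.2 122. ]
ax [509.5 -36.7 122. ]
ax [465.9 -34.3 122. ]
```

The diverter leans to -y and the stand yaw is about -0.064. In stand coordinates the knob comes out at (72, -27), z 161, which matches the text. I'll shut the hand, align tool y with stand x, and move to the -y side of the knob.

```bash
python3 -m creep '[{"hand":0,"spin":10.6},{"hand":0,"spin":10.6},{"hand":0,"spin":10.6},{"hand":0,"spin":10.6},{"hand":0,"spin":10.6}]'; python3 -m creep '[{"hand":0,"spin":10.6},{"hand":0,"spin":10.5},{"hand":0,"tx":-0.02,"ty":0.02},{"hand":0,"tx":-0.029,"ty":0.027},{"hand":0,"tx":-0.029,"ty":0.027}]'; cat > s.py <<'E'
from plant import get_obs
import numpy as np
o=get_obs();p=np.array(o['tool_pos']);a=-.064
u=np.array([np.cos(a),np.sin(a)]);v=np.array([-u[1],u[0]]);w=p[:2]-[602,-43.7]
print('t',o['time'],'stand',(w@u).round(1),(w@v).round(1),'tip z',round(p[2]-14,1),'rot',np.round(o['tcp_rot'],3),'F',np.round(o['contact_force'],1),o['grip_width'])
E
python3 s.py
```

```text
t 0.1 stand -460.3 509.8 tip z 194.1 rot [-3.14  -0.     2.801] F [-0.2  0.5  0.5] 91.7714297387361invalid input at $[0]: expected keys hand, tx, ty, tz, spin
invalid input at $[0]: expected keys hand, tx, ty, tz, spin
```

All five keys are required in each row.

```bash
python3 -m creep '[{"hand":0,"tx":0,"ty":0,"tz":0,"spin":10.6},{"hand":0,"tx":0,"ty":0,"tz":0,"spin":10.6},{"hand":0,"tx":0,"ty":0,"tz":0,"spin":10.6},{"hand":0,"tx":0,"ty":0,"tz":0,"spin":10.6},{"hand":0,"tx":0,"ty":0,"tz":0,"spin":10.6}]'; python3 -m creep '[{"hand":0,"tx":0,"ty":0,"tz":0,"spin":10.6},{"hand":0,"tx":0,"ty":0,"tz":0,"spin":10.5},{"hand":0,"tx":-0.02,"ty":0.02,"tz":0,"spin":0},{"hand":0,"tx":-0.029,"ty":0.027,"tz":0,"spin":0},{"hand":0,"tx":-0.029,"ty":0.027,"tz":0,"spin":0}]'; python3 s.py
```

```text
time: 0.72
tool_pos: [175.3, 494.6, 208.3]
tcp_rot: [-3.141, 0.001, 1.87]
contact_force: [0.7, -0.1, 0.4]
grip_width: 46.5
finger_force: 0.0
time: 1.35
tool_pos: [244.7, 411.3, 208.3]
tcp_rot: [-3.141, 0.001, 1.508]
contact_force: [0.9, 1.0, 0.3]
grip_width: 0.8
finger_force: 0.0
t 1.35 stand -385.6 431.2 tip z 194.3 rot [-3.141e+00  1.000e-03  1.508e+00] F [0.9 1.  0.3] 0.752374765527645
```

```bash
python3 -m creep '[{"hand":0,"tx":-0.032,"ty":0.030,"tz":0,"spin":0},{"hand":0,"tx":-0.032,"ty":0.030,"tz":0,"spin":0},{"hand":0,"tx":-0.032,"ty":0.030,"tz":0,"spin":0},{"hand":0,"tx":-0.032,"ty":0.030,"tz":0,"spin":0},{"hand":0,"tx":-0.032,"ty":0.030,"tz":0,"spin":0}]' >/dev/null; python3 -m creep '[{"hand":0,"tx":-0.032,"ty":0.030,"tz":0,"spin":0},{"hand":0,"tx":-0.032,"ty":0.030,"tz":0,"spin":0},{"hand":0,"tx":-0.032,"ty":0.030,"tz":0,"spin":0},{"hand":0,"tx":-0.032,"ty":0.030,"tz":0,"spin":0},{"hand":0,"tx":-0.032,"ty":0.030,"tz":0,"spin":0}]' >/dev/null; python3 -m creep '[{"hand":0,"tx":-0.032,"ty":0.030,"tz":0,"spin":0},{"hand":0,"tx":-0.032,"ty":0.030,"tz":0,"spin":0},{"hand":0,"tx":-0.032,"ty":0.030,"tz":0,"spin":0},{"hand":0,"tx":-0.032,"ty":0.030,"tz":0,"spin":0},{"hand":0,"tx":-0.032,"ty":0.030,"tz":0,"spin":0}]' >/dev/null; python3 s.py
```

```text
t 3.225 stand 64.9 -48.5 tip z 194.1 rot [-3.141 -0.     1.507] F [ 0.2 -0.1  0.4] 0.061918518981066345
```

```bash
python3 -m creep '[{"hand":0,"tx":-0.014,"ty":0.007,"tz":0,"spin":0},{"hand":0,"tx":0,"ty":0,"tz":0.015,"spin":0},{"hand":0,"tx":0,"ty":0,"tz":0.015,"spin":0},{"hand":0,"tx":0,"ty":0,"tz":0.013,"spin":0},{"hand":0,"tx":0,"ty":0,"tz":0,"spin":0}]' >/dev/null; python3 s.py;  python3 -m creep '[{"hand":0,"tx":0.008,"ty":0,"tz":0,"spin":0},{"hand":0,"tx":0.008,"ty":0,"tz":0,"spin":0},{"hand":0,"tx":0.008,"ty":0,"tz":0,"spin":0},{"hand":0,"tx":0.007,"ty":0,"tz":0,"spin":0},{"hand":0,"tx":0.006,"ty":0,"tz":0,"spin":0}]' >/dev/null; python3 s.py; python3 -m creep '[{"hand":0,"tx":0.004,"ty":0,"tz":0,"spin":0},{"hand":0,"tx":0.004,"ty":0,"tz":0,"spin":0},{"hand":0,"tx":0.004,"ty":0,"tz":0,"spin":0},{"hand":0,"tx":0.004,"ty":0,"tz":0,"spin":0},{"hand":0,"tx":0.002,"ty":0,"tz":0,"spin":0}]' >/dev/null; python3 s.py; python3 - <<'E'
from plant import cams
import cv2
for n,(x,y) in(('top',(265,140)),('side',(240,165))):
    i=cams.capture(n)['color'][y:y+120,x:x+160,::-1]
    cv2.imwrite(f'pics/{n}2.png',cv2.resize(i,(400,300) ,interpolation=cv2.INTER_CUBIC))
a=[cv2.imread(f'pics/{n}2.png') for n in('top','side')]
cv2.imwrite('pics/c2.png',cv2.hconcat(a))
E
```

```text
t 3.85 stand 70.3 -60.4 tip z 150.2 rot [-3.139e+00 -1.000e-03  1.509e+00] F [ 1.1 -0.5  0.3] 0.2744251152488564
t 4.475 stand 71.3 -23.9 tip z 151.8 rot [ 3.141 -0.     1.508] F [ 0.4 -0.7  0.8] 0.8122688311616658
t 5.1 stand 71.3 -6.2 tip z 151.7 rot [ 3.142 -0.     1.508] F [-0.6  0.6 -0.2] 0.023800789043396685
```

View pics/c2.png

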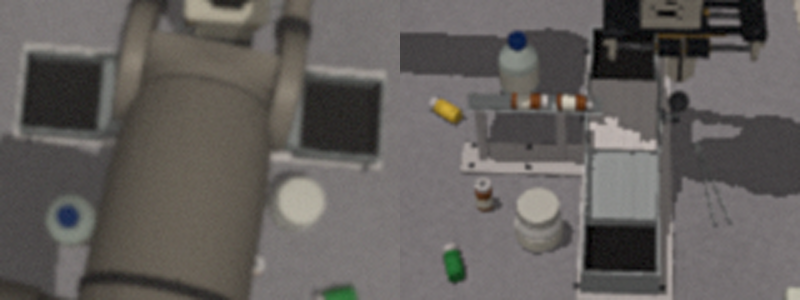

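```bash
python3 - <<'E'
from h import *
a=-.064;c,s=np.cos(a),np.sin(a)
W=lambda x,y,z:(602+x*c-y*s,-43.7+x*s+y*c,z)
for X in((72,-27,160),(72,27,160),(72,0,166),(71.3,-6.2,152),(71.3,-6.2,165),(71,-60,151)):print(X,proj('side',W(*X)),proj('top',W(*X)))
E
python3 - <<'E'
import cv2
from plant import cams
i=cams.capture('side')['color'][165:240,320:420,::-1]
cv2.imwrite('pics/z3.png',cv2.resize(i,(800,600),interpolation=cv2.INTER_CUBIC))
E
```

```text
(72, -27, 160) [558. 204.] [472.  50.]
(72, 27, 160) [555. 140.] [370.  42.]
(72, 0, 166) [557. 165.] [422.  43.]
(71.3, -6.2, 152) [555. 188.] [432.  52.]
(71.3, -6.2, 165) [556. 174.] [433.  46.]
(71, -60, 151) [557. 255.] [532.  61.]
```

View pics/z3.png

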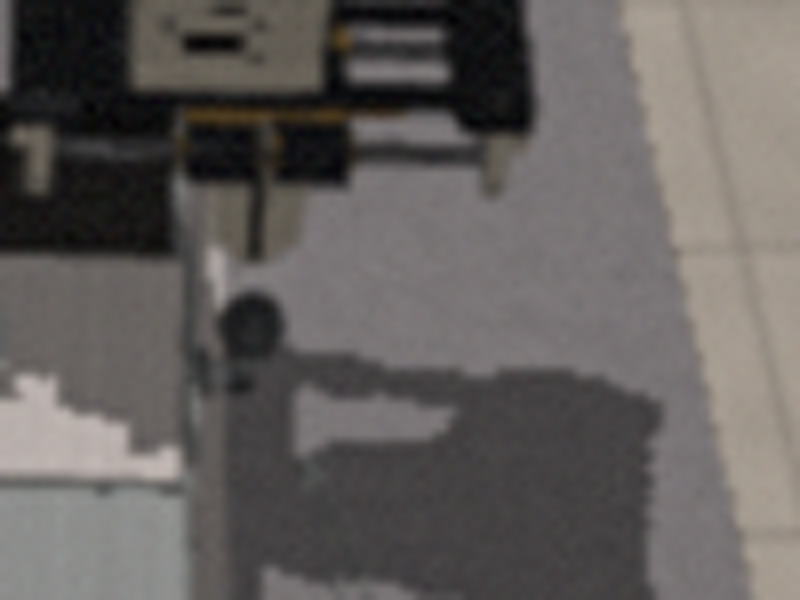

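```bash
python3 - <<'E'
from h import *
off['side']=off['top']=(0,0)
full=lambda n,X:(lambda q:(q[:2]/q[2]).round(1))(P[n]@np.r_[X,1])
for z in(194,208,222):
  for s in(-55,55):print(z,s,full('side',(175+.335*s,494+.942*s,z)),full('top',(175+.335*s,494+.942*s,z)))
from plant import cams
i=np.vstack([cv2.resize(d['side']['color'][30:105,170:250,::-1],(640,600),interpolation=cv2.INTER_CUBIC)])
cv2.imwrite('pics/g0.png',i)
E
```

```text
194 -55 [201.4  99.7] [144.3 351.5]
194 55 [214.1  83.5] [103.2 334.7]
208 -55 [200.8  96.6] [141.7 352.8]
208 55 [213.6  80.5] [100.1 335.7]
222 -55 [200.1  93.4] [139.1 354.1]
222 55 [213.1  77.3] [ 96.9 336.8]
```

View pics/g0.png

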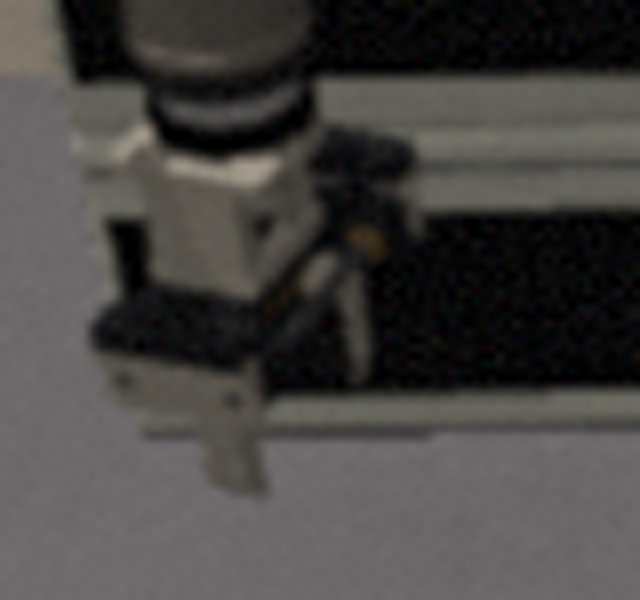

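```bash
python3 - <<'E'
from h import *
cv2.imwrite('pics/g1.png',cv2.resize(d['top']['color'][310:400,40:160,::-1],(800,600),interpolation=cv2.INTER_CUBIC))
E
```

```text
(no output)
```

View pics/g1.png

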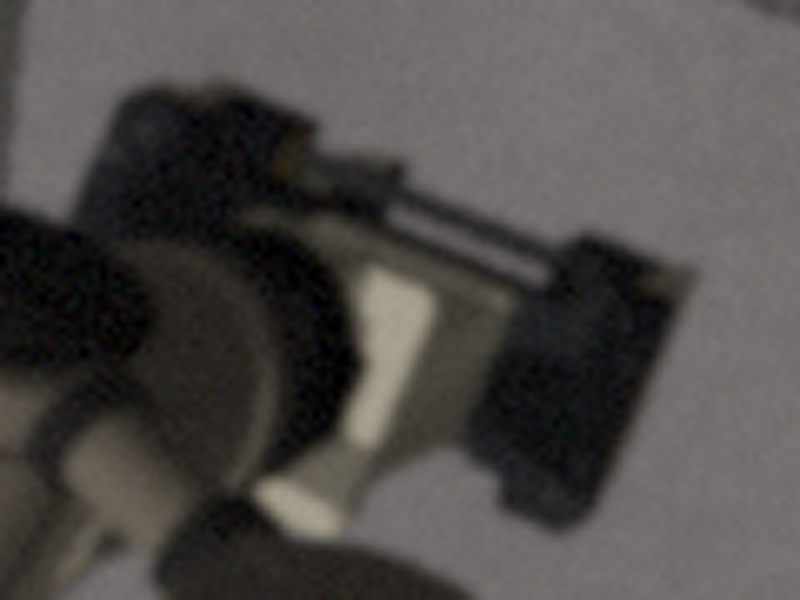

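Both views put the fingertip about 27 mm above its nominal height (near z 179), so it swept over the knob without touching it. The knob is still at about (351,205) in the side view. I'll rise, go back to the -y side, come down 27 mm lower than before and push again.

```bash
python3 -m creep '[{"hand":0,"tx":0,"ty":0,"tz":-0.02,"spin":0},{"hand":0,"tx":-0.019,"ty":0,"tz":0,"spin":0},{"hand":0,"tx":-0.019,"ty":0,"tz":0,"spin":0},{"hand":0,"tx":-0.019,"ty":0.001,"tz":0,"spin":0},{"hand":0,"tx":0,"ty":0,"tz":0,"spin":0}]' >/dev/null; python3 s.py; python3 -m creep '[{"hand":0,"tx":0,"ty":0,"tz":0.013,"spin":0},{"hand":0,"tx":0,"ty":0,"tz":0.013,"spin":0},{"hand":0,"tx":0,"ty":0,"tz":0.012,"spin":0},{"hand":0,"tx":0,"ty":0,"tz":0.01,"spin":0},{"hand":0,"tx":0,"ty":0,"tz":0,"spin":0}]' >/dev/null;python3 s.py;  python3 -m creep '[{"hand":0,"tx":0.008,"ty":0,"tz":0,"spin":0},{"hand":0,"tx":0.008,"ty":0,"tz":0,"spin":0},{"hand":0,"tx":0.008,"ty":0,"tz":0,"spin":0},{"hand":0,"tx":0.007,"ty":0,"tz":0,"spin":0},{"hand":0,"tx":0.006,"ty":0,"tz":0,"spin":0}]' >/dev/null; python3 s.py; python3 -m creep '[{"hand":0,"tx":0.004,"ty":0,"tz":0,"spin":0},{"hand":0,"tx":0.004,"ty":0,"tz":0,"spin":0},{"hand":0,"tx":0.004,"ty":0,"tz":0,"spin":0},{"hand":0,"tx":0.004,"ty":0,"tz":0,"spin":0},{"hand":0,"tx":0.003,"ty":0,"tz":0,"spin":0}]' >/dev/null; python3 s.py
```

```text
t 5.875 stand 72.0 -66.0 tip z 170.9 rot [-3.141 -0.     1.504] F [-0.4 -0.   0.7] 0.28505509000476004
t 6.5 stand 71.8 -63.2 tip z 122.5 rot [-3.140e+00 -1.000e-03  1.508e+00] F [0.9 0.8 0.4] 0.340670066657451
t 7.125 stand 72.3 -25.8 tip z 123.8 rot [ 3.141 -0.     1.508] F [-0.3 -0.5  0.6] 0.5117289109447727
t 7.75 stand 72.3 -7.2 tip z 123.7 rot [-3.142 -0.     1.508] F [0.2 0.5 0.7] 0.3062920873803373
```

```bash
python3 -m creep '[{"hand":0,"tx":-0.02,"ty":0,"tz":0,"spin":0},{"hand":0,"tx":-0.02,"ty":0,"tz":-0.01,"spin":0},{"hand":0,"tx":-0.01,"ty":0,"tz":-0.025,"spin":0},{"hand":0,"tx":0,"ty":0,"tz":-0.025,"spin":0},{"hand":0,"tx":0,"ty":-0.02,"tz":0,"spin":0}]' >/dev/null; python3 -m creep '[{"hand":1,"tx":0,"ty":-0.04,"tz":0,"spin":0},{"hand":1,"tx":0.01,"ty":-0.05,"tz":0,"spin":0},{"hand":1,"tx":0.01,"ty":-0.05,"tz":0,"spin":0},{"hand":1,"tx":0.01,"ty":-0.05,"tz":0,"spin":0},{"hand":1,"tx":0.01,"ty":-0.05,"tz":0,"spin":0}]' >/dev/null; python3 s.py; python3 - <<'E'
from plant import cams
import cv2
a=[]
for n,(x,y) in(('top',(265,140)),('side',(240,165))):
    i=cams.capture(n)['color'][y:y+120,x:x+160,::-1]
    a.append(cv2.resize(i,(400,300),interpolation=cv2.INTER_CUBIC))
cv2.imwrite('pics/c4.png',cv2.hconcat(a))
E
```

```text
t 9.0 stand -189.0 -18.7 tip z 184.5 rot [3.140e+00 1.000e-03 1.506e+00] F [0.7 0.1 1.3] 45.41320906985851
```

View pics/c4.png

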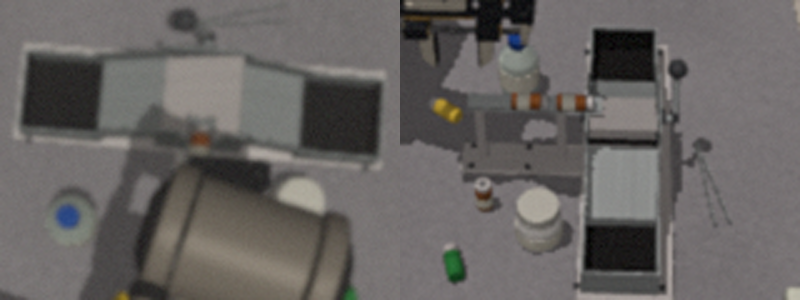

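The diverter is now over to +y: the knob projects where the +27 position should. Next I'll check the fingertip height against this view.

```bash
python3 - <<'E'
from h import *
a=-.064;c,s=np.cos(a),np.sin(a)
W=lambda x,y,z:(602+x*c-y*s,-43.7+x*s+y*c,z)
for z in(184,200,211):
  for x in(-189-32,-189+32):print(z,x,(proj('side',W(x,-18.7,z))/2))
# vial v1, v2 y offsets in the stand frame
for p in((566.5,-40.),(524.1,-38.2),(509.5,-36.7),(465.9,-34.3)):
  w=np.array(p)-[602,-43.7];print(w@[c,s],w@[-s,c])
E
python3 -m creep '[{"hand":1,"tx":0.01,"ty":-0.01,"tz":0,"spin":0},{"hand":1,"tx":0.009,"ty":-0.012,"tz":0,"spin":0},{"hand":1,"tx":0,"ty":0,"tz":0,"spin":0},{"hand":1,"tx":0,"ty":0,"tz":0,"spin":0},{"hand":1,"tx":0,"ty":0,"tz":0,"spin":0}]'; python3 s.py
```

```text
184 -221 [41.  79.5]
184 -157 [93.  80.5]
200 -221 [39.5 70.5]
200 -157 [92.  71.5]
211 -221 [39. 64.]
211 -157 [91.5 65. ]
-35.66395919054781 1.421975687183374
-78.0922749991541 0.5065426502176726
-92.75831888132093 1.0697094517580008
-136.42255171964172 0.6763004522290728
time: 9.72
tool_pos: [393.2, -29.1, 197.6]
tcp_rot: [-3.142, -0.0, 1.508]
contact_force: [0.4, 0.7, -1.0]
grip_width: 91.6
finger_force: 0.0
t 9.725 stand -209.3 1.2 tip z 183.6 rot [-3.142 -0.     1.508] F [ 0.4  0.7 -1. ] 91.63249794795388
```

```bash
python3 -m creep '[{"hand":1,"tx":0,"ty":-0.006,"tz":0.02,"spin":0},{"hand":1,"tx":0,"ty":0,"tz":0.02,"spin":0},{"hand":1,"tx":0,"ty":0,"tz":0.02,"spin":0},{"hand":1,"tx":0,"ty":0,"tz":0.015,"spin":0},{"hand":1,"tx":0,"ty":0,"tz":0,"spin":0}]' >/dev/null; python3 s.py;  python3 -m creep '[{"hand":1,"tx":0,"ty":0,"tz":0.005,"spin":0},{"hand":1,"tx":0,"ty":0,"tz":0.005,"spin":0},{"hand":1,"tx":0,"ty":0,"tz":0.004,"spin":0},{"hand":1,"tx":0,"ty":0,"tz":0,"spin":0},{"hand":1,"tx":0,"ty":0,"tz":0,"spin":0}]' >/dev/null; python3 s.py; python3 - <<'E'
from plant import cams
import cv2
i=cams.capture('side')['color'][165:240,240:340,::-1]
cv2.imwrite('pics/z5.png',cv2.resize(i,(800,600),interpolation=cv2.INTER_CUBIC))
E
```

```text
t 10.35 stand -216.2 1.3 tip z 107.9 rot [-3.139e+00 -1.000e-03  1.507e+00] F [-0.1 -0.4  0.1] 91.86485066488191
t 10.975 stand -215.6 1.3 tip z 94.8 rot [ 3.141 -0.     1.508] F [1.3 0.9 0.2] 91.81944838345186
```

View pics/z5.png

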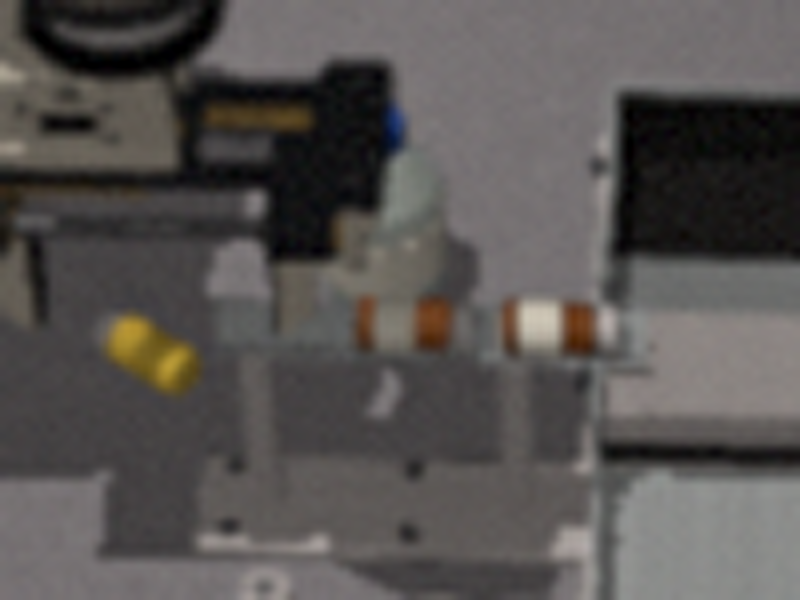

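The leading fingertip at (290,330) sits in the trough behind vial2, whose bottom is at x≈357. It reaches about mid-height of the vial, so I'll push slowly.

```bash
for i in 1 2 3; do python3 -m creep '[{"hand":1,"tx":0,"ty":0.005,"tz":0,"spin":0},{"hand":1,"tx":0,"ty":0.005,"tz":0,"spin":0},{"hand":1,"tx":0,"ty":0.005,"tz":0,"spin":0},{"hand":1,"tx":0,"ty":0.005,"tz":0,"spin":0},{"hand":1,"tx":0,"ty":0.005,"tz":0,"spin":0}]' >/dev/null; python3 s.py; done
cat > look.py <<'E'
# amber pixels -> centroids in both views, ignoring objects known elsewhere
from plant import cams
import cv2,numpy as np
from h import off,d
for n in('top','side'):
    x,y=off[n];i=cams.capture(n)['color'][y:y+120,x:x+160]
    h=cv2.cvtColor(i,cv2.COLOR_RGB2HSV)
    m=((h[...,0]<16)&(h[...,1]>120)&(h[...,2]>40)).astype(np.uint8)
    k,l,st,c=cv2.connectedComponentsWithStats(m)
    print(n,[((c[j]*5).round().astype(int).tolist(),int(st[j,4])) for j in range(1,k) if st[j,4]>3])
E
python3 look.py
```

```text
t 11.65 stand -190.4 1.4 tip z 94.6 rot [-3.141 -0.     1.508] F [-0.7 -0.1  0.6] 91.74292959693294
t 12.275 stand -165.4 1.4 tip z 94.7 rot [-3.142 -0.     1.507] F [-0.  -0.6  0.7] 91.74551955145546
t 12.9 stand -140.4 1.4 tip z 94.7 rot [ 3.142 -0.     1.508] F [-0.1 -0.4  0.9] 91.86302009503893
top [([405, 200], 13)]
side [([352, 203], 23), ([389, 201], 15), ([433, 208], 15), ([165, 390], 10)]
```

```bash
python3 -m creep '[{"hand":1,"tx":0,"ty":0.005,"tz":0,"spin":0},{"hand":1,"tx":0,"ty":0.005,"tz":0,"spin":0},{"hand":1,"tx":0,"ty":0.005,"tz":0,"spin":0},{"hand":1,"tx":0,"ty":0.005,"tz":0,"spin":0},{"hand":1,"tx":0,"ty":0.005,"tz":0,"spin":0}]' >/dev/null; python3 s.py; python3 look.py; python3 -m creep '[{"hand":1,"tx":0,"ty":0.005,"tz":0,"spin":0},{"hand":1,"tx":0,"ty":0.005,"tz":0,"spin":0},{"hand":1,"tx":0,"ty":0.005,"tz":0,"spin":0},{"hand":1,"tx":0,"ty":0.005,"tz":0,"spin":0},{"hand":1,"tx":0,"ty":0.005,"tz":0,"spin":0}]' >/dev/null; python3 s.py; python3 look.py
```

```text
t 13.625 stand -115.4 1.4 tip z 94.7 rot [ 3.142 -0.     1.508] F [ 0.8 -0.2 -0.1] 91.6720817911519
top [([78, 198], 9), ([130, 202], 6)]
side [([435, 128], 26), ([392, 202], 22), ([165, 390], 10)]
t 14.35 stand -90.4 1.4 tip z 94.7 rot [ 3.141 -0.     1.508] F [ 0.   0.  -0.3] 92.06842984367552
top [([79, 198], 12), ([130, 200], 5)]
side [([433, 208], 20), ([165, 390], 11)]
```

Vial1 has rolled into the +y pan. Now the last stretch for vial2.

```bash
python3 -m creep '[{"hand":1,"tx":0,"ty":0.005,"tz":0,"spin":0},{"hand":1,"tx":0,"ty":0.005,"tz":0,"spin":0},{"hand":1,"tx":0,"ty":0.003,"tz":0,"spin":0},{"hand":1,"tx":0,"ty":0,"tz":0,"spin":0},{"hand":1,"tx":0,"ty":0,"tz":0,"spin":0}]' >/dev/null; python3 s.py; python3 look.py; python3 -m creep '[{"hand":1,"tx":0,"ty":0,"tz":0,"spin":0},{"hand":1,"tx":0,"ty":0,"tz":0,"spin":0},{"hand":1,"tx":0,"ty":0,"tz":0,"spin":0},{"hand":1,"tx":0,"ty":0,"tz":0,"spin":0},{"hand":1,"tx":0,"ty":0,"tz":0,"spin":0}]' >/dev/null;  python3 look.py
```

```text
t 15.075 stand -77.9 1.5 tip z 94.7 rot [-3.141 -0.     1.508] F [ 0.8 -0.1  0.3] 91.9534908988735
top [([79, 196], 12), ([198, 204], 12)]
side [([165, 390], 10)]
top [([78, 198], 10), ([198, 202], 13)]
side [([165, 390], 10)]
```

Vial2 has left the trough too. I'll back off up and clear, then check where both vials rest.

```bash
python3 -m creep '[{"hand":1,"tx":0,"ty":-0.02,"tz":0,"spin":0},{"hand":1,"tx":0,"ty":-0.02,"tz":-0.02,"spin":0},{"hand":1,"tx":0,"ty":-0.03,"tz":-0.04,"spin":0},{"hand":1,"tx":0,"ty":-0.03,"tz":-0.05,"spin":0},{"hand":1,"tx":0,"ty":-0.03,"tz":-0.03,"spin":0}]' >/dev/null;python3 s.py; python3 look.py; python3 - <<'E'
from h import *
from plant import cams
a=-.064;c,s=np.cos(a),np.sin(a)
for p in((78,198),(130,202),(198,202)):
  for z in(25,45):
    X=plane('top',p,z);w=X[:2]-[602,-43.7];print(p,z,(w@[c,s]).round(),(w@[-s,c]).round())
W=lambda x,y,z:(602+x*c-y*s,-43.7+x*s+y*c,z)
for y,z in((115,14),(115,52),(117,37),(203,52)):print(y,z,proj('top',W(5,y,z)),proj('side',W(-40,y,z)))
i=cams.capture('top')['color'][158:198,270:335]
h=cv2.cvtColor(i,cv2.COLOR_RGB2HSV)
for r in range(0,40,1):print(''.join('A' if (h[r,k,0]<20 and h[r,k,1]>100 and h[r,k,2]>35) else '#' if i[r,k].min()>135 else '.' if h[r,k,2]<60 else '-' for k in range(65)))
E
```

```text
t 16.525 stand -208.1 1.2 tip z 236.9 rot [3.139e+00 1.000e-03 1.508e+00] F [-0.1 -0.2  0. ] 91.61993825683093
top [([79, 197], 11), ([198, 203], 9)]
side [([431, 149], 29), ([165, 390], 10)]
(78, 198) 25 2.0 191.0
(78, 198) 45 -2.0 189.0
(130, 202) 25 2.0 160.0
(130, 202) 45 -2.0 158.0
(198, 202) 25 5.0 120.0
(198, 202) 45 1.0 119.0
115 14 [208. 206.] [380. 188.]
115 52 [205. 193.] [380. 151.]
117 37 [202. 198.] [380. 163.]
203 52 [ 54. 182.] [383.  61.]
-----###########-------------------------------------------------
-----##-----------##########-------------------------------------
-----------------------------###---------------------------------
-----------------------------------------------------------------
-------.---------------------------------------------------------
-------..--------------------------------------------------------
-------..............-.-.----------------------------------------
-------........................-..-----------------------------##
-------............................---------------------------###
------.............................-----------
[... 1299 characters left out ...]
.........------------------------------#
----.............................--------------------------------
----..............................-------------------------------
--------------...................--------------------------------
-#-----------------------........--------------------------------
-#---------------------------------------------------------------
-##--------------------------------------------------------------
###-------------------------------------------------------.-.--.-
-----------------------------------------------------------.-.-.-
------------------------------------##------------------------.-.
---------------------------------#-###---------------------------
```

Both vials went down the +y chute, but vial1 lies end-on along y and vial2 is propped behind it, half on the chute lip (the two together are 92 mm long, the pan is 88). I'll roll vial1 sideways inside the pan with the -x finger, hand open, so the other finger stays outside the wall. That lets vial2 slide in.

```bash
python3 -m creep '[{"hand":1,"tx":0.018,"ty":0.03,"tz":0,"spin":0},{"hand":1,"tx":0.018,"ty":0.03,"tz":0,"spin":0},{"hand":1,"tx":0.018,"ty":0.03,"tz":0,"spin":0},{"hand":1,"tx":0.018,"ty":0.03,"tz":0,"spin":0},{"hand":1,"tx":0.018,"ty":0.03,"tz":0,"spin":0}]' >/dev/null; python3 -m creep '[{"hand":1,"tx":0.018,"ty":0.03,"tz":0,"spin":0},{"hand":1,"tx":0.018,"ty":0.03,"tz":0,"spin":0},{"hand":1,"tx":0.018,"ty":0.03,"tz":0,"spin":0},{"hand":1,"tx":0.018,"ty":0.03,"tz":0,"spin":0},{"hand":1,"tx":0.018,"ty":0.025,"tz":0,"spin":0}]' >/dev/null; python3 -m creep '[{"hand":1,"tx":0,"ty":0,"tz":0.04,"spin":0},{"hand":1,"tx":0,"ty":0,"tz":0.04,"spin":0},{"hand":1,"tx":0,"ty":0,"tz":0.04,"spin":0},{"hand":1,"tx":0,"ty":0,"tz":0.03,"spin":0},{"hand":1,"tx":0,"ty":0,"tz":0,"spin":0}]' >/dev/null;python3 s.py; python3 look.py
```

```text
t 18.55 stand 85.1 181.3 tip z 79.3 rot [-3.133e+00  1.000e-03  1.507e+00] F [-0.5  0.3  0.7] 91.64113802890283
top [([196, 202], 16)]
side [([436, 93], 11), ([435, 120], 11), ([430, 147], 32), ([165, 390], 10)]
```

```bash
python3 -m creep '[{"hand":1,"tx":0,"ty":0,"tz":0.02,"spin":0},{"hand":1,"tx":0,"ty":0,"tz":0.012,"spin":0},{"hand":1,"tx":0,"ty":0.002,"tz":0.01,"spin":0},{"hand":1,"tx":0,"ty":0,"tz":0,"spin":0},{"hand":1,"tx":0,"ty":0,"tz":0,"spin":0}]' >/dev/null;python3 s.py; cat > asc.py <<'E'
from h import *
from plant import cams
i=cams.capture('side')['color'][160:206,308:356]
h=cv2.cvtColor(i,cv2.COLOR_RGB2HSV)
for r in range(46):print(r+160,''.join('A' if (h[r,k,0]<16 and h[r,k,1]>120 and h[r,k,2]>40) else '%x'%(i[r,k].mean()//16) for k in range(48)))
E
python3 asc.py; python3 - <<'E'
from h import *
a=-.064;c,s=np.cos(a),np.sin(a)
W=lambda x,y,z:(602+x*c-y*s,-43.7+x*s+y*c,z)
for x in(22,41):
  for z in(60,70):print(x,z,px('side',proj('side',W(x,171,z))))
print('pan wall x -40/50',px('side',proj('side',W(-40,170,14))),px('side',proj('side',W(50,170,52))))
E
```

```text
t 19.275 stand 89.6 181.6 tip z 43.4 rot [ 3.14  -0.     1.508] F [-0.  -0.5  0.2] 91.63553552653796
22 60 [333.6 182. ]
22 70 [333.6 180. ]
41 60 [339. 182.]
41 70 [339.2 180. ]
pan wall x -40/50 [315.8 190.8] [341.4 183.8]Traceback (most recent call last):
  File "asc.py", line 5, in <module>
    for r in range(46):print(r+160,''.join('A' if (h[r,k,0]<16 and h[r,k,1]>120 and h[r,k,2]>40) else '%x'%(i[r,k].mean()//16) for k in range(48)))
                                   ~~~~~~~^^^^^^^^^^^^^^^^^^^^^^^^^^^^^^^^^^^^^^^^^^^^^^^^^^^^^^^^^^^^^^^^^^^^^^^^^^^^^^^^^^^^^^^^^^^^^^^^^^^^^^^^
  File "asc.py", line 5, in <genexpr>
    for r in range(46):print(r+160,''.join('A' if (h[r,k,0]<16 and h[r,k,1]>120 and h[r,k,2]>40) else '%x'%(i[r,k].mean()//16) for k in range(48)))
                                                                                                      ~~~~^^~~~~~~~~~~~~~~~~~~
TypeError: %x format: an integer is required, not numpy.float64
```

```bash
sed -i 's/i\[r,k\].mean()\/\/16/int(i[r,k].mean()\/\/16)/' asc.py; python3 asc.py
```

```text
160 777777777777777667630111010011111111111111111211
161 56566776777777766752011110112A222222222222222222
162 444456777777766677631111101222223555555555555555
163 443346777777776677653333201111114677777777777776
164 444346777777777777765555311110013566666666666677
165 444345677777777777666554311111112333333334333466
166 444445677777777777766554210111012332333333323344
167 444434677777777677776554210110013555555555444444
168 444445677777777777776555311011013677666667666666
169 444445677677777777776545433323324677777777777776
170 444445777777777776776666666655544666777777666676
171 444445677777776767776677777655554677766666676666
172 444444677777767677777777776655544677676666776777
173 444434567777777777777777776655554676777676666677
174 444434467777777767677766776655555667777767776777
175 444444566556666666666666666555544667777777776777
176 444444565433344444444444544455543456777677777777
177 444434565211112222222122222235542357777777666666
178 444444455200000000000000100113431146677676544454
179 444444565200000100000000100001221134544454433433
180 444344565200100000122100000000000144
[... 637 characters left out ...]
55323333223
193 444444453100000AAAAAA531000000000245555322332223
194 444444564100000AAAAAAA31000000001246655322222223
195 444444563000000AAAAAAAA0000000000246655532222234
196 444434563112211AAAAAAA10101000000146655542333344
197 444444564335544444AA4333333333333345655544543444
198 444444665446666666656666666666666555655544654444
199 444444564346666666666667666776766655655545654444
200 444444554346666666666666666666666655655545654444
201 433344543346666666666666666666666655656655654444
202 444444543466666666666666666666666655656865655554
203 666666665567777766776666666676676655656976666767
204 888888888888888888888777777777777765666876667777
205 888888888888888888888888888888888766665666667777
```

The view confirms the finger hangs over the free strip between vial1 and the +x wall. I'll lower and nudge.

```bash
python3 -m creep '[{"hand":1,"tx":0,"ty":-0.001,"tz":0.012,"spin":0},{"hand":1,"tx":0,"ty":0,"tz":0.012,"spin":0},{"hand":1,"tx":0,"ty":0,"tz":0.012,"spin":0},{"hand":1,"tx":0,"ty":0,"tz":0.008,"spin":0},{"hand":1,"tx":0,"ty":0,"tz":0,"spin":0}]' >/dev/null;python3 s.py; python3 -m creep '[{"hand":1,"tx":0,"ty":-0.005,"tz":0,"spin":0},{"hand":1,"tx":0,"ty":-0.005,"tz":0,"spin":0},{"hand":1,"tx":0,"ty":-0.005,"tz":0,"spin":0},{"hand":1,"tx":0,"ty":-0.005,"tz":0,"spin":0},{"hand":1,"tx":0,"ty":-0.005,"tz":0,"spin":0}]' >/dev/null;python3 s.py; python3 asc.py | sed -n 15,46p
```

```text
t 20.0 stand 87.6 181.5 tip z -2.4 rot [-3.14   0.     1.508] F [ 0.  -0.2  0.7] 91.7512326765452
t 20.625 stand 62.8 181.6 tip z -1.1 rot [ 3.141 -0.     1.508] F [-0.2  0.3  1.2] 91.89167918854807
174 444443567776555421111101344444444445555544444445
175 444444566565555421011111223222323334434443332333
176 444444565333455321011001223322222334444444443333
177 444444565211355311000000121121211256666666666654
178 444444565200244200122222100000011246654444444544
179 444444565200234110145554200000000234444443433434
180 444443565200111101245555200010000234434444343444
181 444334565200000012355554100100000234444434444566
182 434444464100000024455554200100000234444444666676
183 444444454100000024A45554100000000245555444444455
184 4444433442010010AAA55554200000000245555544444444
185 444433233200000024665554100000000243455544444444
186 444433334201000135666554200101101233355544444444
187 444444454100010135665554100101000244455544444444
188 44444445410000013444A442000000001245555543333444
189 4444444531000000AAA4AA21000000000245555433333344
190 4444444531000000A34443A1000100101245555433333334
191 444444453100000134554420010100000245555333333233
192 44444445310000023AAA4420000001000245555323333223
193 444443454100000AAAAAA421000000100245555323332223
194 444444564100000AAAAAAA21001000100246655422222223
195 444434563000000AAAAAAAA0000000000246655532221233
196 434344563112211AAAAAAA10010000000246655543334455
197 444444564335544444AA4333333333333346655543555676
198 444444665346666666556666666666666555655544654555
199 444444564346666666666666666667677655655544654444
200 444434553346666666666666666666666655656755654444
201 444434543346666666666666666666666655657855654444
202 444445543456666666666666666666666655656865655445
203 666666765567776767676666666666666655656876666777
204 888888888888888878887777777777777765666876667777
205 888888888888888888888888888888888865666666667777
```

The tip passed just over vial1, so it's still slightly high. I'll go back, lower 9 mm and push again.

```bash
python3 -m creep '[{"hand":1,"tx":0,"ty":0.009,"tz":0,"spin":0},{"hand":1,"tx":0,"ty":0.009,"tz":0,"spin":0},{"hand":1,"tx":0,"ty":0.006,"tz":0,"spin":0},{"hand":1,"tx":0,"ty":0,"tz":0.005,"spin":0},{"hand":1,"tx":0,"ty":0,"tz":0.004,"spin":0}]' >/dev/null;python3 s.py; python3 -m creep '[{"hand":1,"tx":0,"ty":-0.005,"tz":0,"spin":0},{"hand":1,"tx":0,"ty":-0.005,"tz":0,"spin":0},{"hand":1,"tx":0,"ty":-0.005,"tz":0,"spin":0},{"hand":1,"tx":0,"ty":-0.005,"tz":0,"spin":0},{"hand":1,"tx":0,"ty":-0.005,"tz":0,"spin":0}]' >/dev/null;python3 s.py; python3 asc.py | sed -n 15,40p
```

```text
t 21.3 stand 86.7 181.5 tip z -11.1 rot [-3.141  0.     1.508] F [-0.7 -0.5 -0.6] 92.02700010762072
t 21.925 stand 62.0 181.6 tip z -9.9 rot [ 3.141 -0.     1.508] F [ 0.6 -0.7  0.4] 91.90439446963107
174 444343467653232201111113676676767666666777776667
175 444434456555555311111112566666666666676666666666
176 434444445445555311111102334344444444444444455555
177 444444444212355311110112232223322223333333333322
178 444444454200355200011001211111111134433333333322
179 444434565201355210101111001000001134443433333333
180 434444565101244112233322000000000234444444434444
181 444443454100132235555553100010000234434344454564
182 444344464200011245565553200000000234444446666664
183 444444454100001AAA466553100000000245555444554554
184 444343344100001AAA455553100011000245565544444444
185 444443233100002456655553100000001233455544344444
186 443443333200003566665553101000000233355544444444
187 444444454101013565665553100000001244455544444444
188 4444444541000134AA445443000001000245555544333444
189 444444453100013AAAAA3232000000000245555433333344
190 44444445310001AA34432111000100000245555433333334
191 44444445310000A355443100000010000245555333333234
192 444444453110002554A44210000000001245555323333223
193 4444444541000035AAAAA310010000001245555323332223
194 444444564100013AAAAAAA10010001100246655422222223
195 44333456300000AAAAAAAA00000000000246655532222234
196 444434563112211AAAAAAA00101110000146655543233444
197 44444466423554444AA44333333333333345655544555666
198 444444665346666665566666666666666545655544664555
199 444444564346666666666666666666676655655545654444
```

Vial1 is now moving, so I'll keep pushing.

```bash
python3 -m creep '[{"hand":1,"tx":0,"ty":-0.004,"tz":0,"spin":0},{"hand":1,"tx":0,"ty":-0.004,"tz":0,"spin":0},{"hand":1,"tx":0,"ty":-0.004,"tz":0,"spin":0},{"hand":1,"tx":0,"ty":-0.004,"tz":0,"spin":0},{"hand":1,"tx":0,"ty":-0.003,"tz":0,"spin":0}]' >/dev/null;python3 s.py; python3 asc.py | sed -n 17,40p
```

```text
t 22.6 stand 42.8 181.5 tip z -10.3 rot [-3.142 -0.     1.508] F [ 0.4 -0.7  0.1] 91.89201437908524
176 444445655421111101234343334444444444444454554421
177 444444665321111111222222323332222333333333232221
178 444345665311011101111111111111111233323332222221
179 444446754310011111100000100010010134333343332221
180 444445653211223332100000010000010244444444432221
181 434444664213455555210100100000000234444445642233
182 444444564224445555210000000000000244566666642355
183 4444434542AAA45555200000000011000245555554432355
184 4443433442AA445554200110010101000245555444432455
185 444443233356665555200000000000001243455544432455
186 444443334456665555200000000000000233355544432455
187 444444444455565555200010000010000244455544432455
188 4444444544AAA44444200000100000001245555543333555
189 344444454AAAAAA223100000000011000245555433333444
190 444444453AAAAAA322100000000000001245555433333334
191 444444453AAA334444AA1000000000010245555333433234
192 344434453AAAA454AAAAA000100010010245555333332223
193 44444446311A356AAAAAA100000000001245554323332223
194 444444564100246AAAAAAA10000010001246655422222223
195 444444563000134AAAAAAA00100000000146655532222234
196 444434563112223AAAAAA100010000000146655543334444
197 444444564235544444443333333333333345655664455644
198 444444665446666666666666666666666555655554654444
199 444444564346666666666666666666677655655544654444
```

```bash
python3 -m creep '[{"hand":1,"tx":0,"ty":0.002,"tz":-0.01,"spin":0},{"hand":1,"tx":0,"ty":0,"tz":-0.03,"spin":0},{"hand":1,"tx":0,"ty":0,"tz":-0.04,"spin":0},{"hand":1,"tx":0,"ty":0,"tz":-0.04,"spin":0},{"hand":1,"tx":0,"ty":0.0,"tz":-0.04,"spin":0}]' >/dev/null;python3 s.py; python3 -m creep '[{"hand":1,"tx":0.03,"ty":0.03,"tz":-0.01,"spin":0},{"hand":1,"tx":0.03,"ty":0.03,"tz":0,"spin":0},{"hand":1,"tx":0.03,"ty":0,"tz":0,"spin":0},{"hand":1,"tx":0.03,"ty":0,"tz":0,"spin":0},{"hand":1,"tx":0,"ty":0,"tz":0,"spin":0}]' >/dev/null; python3 s.py; python3 asc.py | sed -n 17,46p;python3 - <<'E'
from h import *
from plant import cams
i=cams.capture('top')['color'][158:198,270:335]
h=cv2.cvtColor(i,cv2.COLOR_RGB2HSV)
for r in range(3,36):print(r+158,''.join('A' if (h[r,k,0]<16 and h[r,k,1]>100 and h[r,k,2]>35) else '%x'%int(i[r,k].mean()//16) for k in range(65)))
E
```

```text
t 23.275 stand 45.3 181.4 tip z 151.9 rot [ 3.141 -0.     1.507] F [-0.1 -0.2  0.2] 91.55522363493937
t 23.9 stand 104.6 304.0 tip z 159.8 rot [ 3.141e+00 -1.000e-03  1.511e+00] F [ 1.  -0.2 -0.3] 92.0128226652351
176 444444444333334444444455455565555664343434343344
177 344443444211112222222222333333333464433334443344
178 444443444200000000000000011111111354434443444444
179 443344455300000000001000000010000354444444444444
180 434443456302221000010000000000000365434344444444
181 444443456324554210000001234200000365333334433333
182 444434466345566310000003688510001366555544334444
183 4444434563AAAA42100100268974A0001378898765445666
184 34444335545665AA00000147864AAA101366799776667777
185 44444324569aa962001111365AA676410364468777777777
186 4443433466abba8411111123AA7aba841364368777777777
187 443444456699997411111111A6abbb962365468777777777
188 444434465555555211111111269ba9752366568866656777
189 4444444653AAAAA211111111258985AAA466568754334567
190 444434465AAAAAA21111111113675AAAA356568633333357
191 333434574AAAAAA1111111111134AAAAA355568533333246
192 443444574AAAAAA1111111111112AAAAA2
[... 2313 characters left out ...]

184 45442233322223344332222222222222234677777777777777777777777788999
185 4543234543AA45666543222222222222235677777777777777777777777889999
186 454333555AAA57898864A22222222222235677777777777777777777777888989
187 554334555AAA68aaa985AA2222222222235677777777777777777777777888899
188 554334554AAA79abaa85AA2222222222235777777777777777777777777788989
189 554334554AAA79aaaa8AAA2212222222235677777777777777777777766777888
190 5543445555A57899a97AAA2222222222235666777776677777766677766677788
191 55544444555667888865444333333333335666666666566666666666666667777
192 55544444555666667666555555544444445555565555555565555555656666666
193 56544434445555556566566655555555555555555555555555555555555555555
```

Both vials now lie flat in the +y pan and the robot is clear. I'll compare the bench with the first pictures, then hand in.

```bash
python3 - <<'E'
from h import *
from plant import cams
from plant import get_obs
c=cams.capture('side')['color'].astype(int);o=d['side']['color'].astype(int)
for n,(x,y) in dict(bottlecap=(287,182),jar=(295,248),spare=(273,243),yellow=(258,209),green=(261,269),bigcap=(255,108),knob_new=(351,193),knob_old=(351,205)).items():
    print(n,c[y-2:y+3,x-2:x+3].mean((0,1)).round(),o[y-2:y+3,x-2:x+3].mean((0,1)).round())
print(get_obs()['time'])
E
```

```text
bottlecap [23. 43. 84.] [24. 45. 89.]
jar [168. 162. 152.] [161. 156. 147.]
spare [85. 66. 53.] [82. 63. 51.]
yellow [173. 143.  51.] [167. 138.  49.]
green [35. 98. 46.] [34. 94. 44.]
bigcap [19. 44. 94.] [17. 40. 86.]
knob_new [47. 46. 48.] [116. 110. 112.]
knob_old [108. 106. 106.] [46. 46. 48.]
24.05
```

```bash
python3 -c "
from plant import close_job
print(close_job())"
```

```text
the job is handed in; nothing more can be done
None
```

The job is handed in at about 24 s: the diverter stays over on the +y side, both vials lie flat in the +y catch pan after I rolled vial1 aside to free vial2 from the chute lip, and the bystanders I checked (bottles, jar, spare vial, look-alikes) had not moved; no verdict was returned.

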